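# Close the filter unit's access panel and hold it down on its new seal

## Task

The paint-fume filter unit on the model maker's bench has a new filter and a new stick-on foam seal under its top access panel. First turn the two round knurled bolts along the panel's one edge clockwise to their end stops, then turn the winged quarter-turn fastener at the opposite edge clockwise (easiest while pushing it down) until the slot along its wing lines up with the two index marks beside it. Last, press on the bare sheet of the panel until it is fully home against its frame, firmly but without forcing it, and finish while still holding it pressed so; leave the other things on the bench where they are.

Things in the scene. Friction and masses are not known exactly. Their poses are not given: they have to be found in the camera images.
- filter_unit: fixed grey sheet-steel case on the bench, 240 mm (its x) by 360 mm (its y, from -145 to +215), 130 mm high, flat-topped. The origin lies on the bench under the centre of the access panel; x runs from the panel's fastener edge to its bolt edge, z up. Only the panel, bolts and fastener stand above its top
- bolt_left_grip (a point): bolt at the unit's x = +77.5, y = +100 mm: a round upright knurled steel head, 26 mm across, 22 mm high, on an 18 mm collar. The point is on its axis, 22 mm above the panel sheet, 9 mm below the head's top, 13 mm above its lower rim; 70 mm or more of free space all round
- bolt_right_grip (a point): the same for the like bolt at the unit's y = -100 mm
- bolt_left (a joint): turn of that bolt, rad, growing clockwise seen from above; end stop (tight) at 1.4. It starts between 0.15 and 0.65, already run in by hand, turns stiffly (0.06 N m), stays where it is left, and does not rise or sink noticeably
- bolt_right (a joint): the same for the other bolt
- fastener_grip (a point): quarter-turn fastener at the unit's x = -55, y = 0 mm: an upright steel wing 42 mm long, 10 thick, 22 high, a dark slot along its crest, over a 50 mm square plate with two dark index marks along the unit's x. The point is on its axis, 11 mm below the crest, 22 mm above the square plate, 25 mm above the sheet. The point's y axis lies along the wing, x across it; it turns with the wing
- fastener (a joint): turn of the fastener, rad, growing clockwise from above: slot along the unit's y at 0, along the unit's x and in line with the marks at 1.571 (end stop, locked). Starts at 0.1 to 0.4. Turning it swings a pawl under the frame's lip and draws this edge, wing and all, down by about 3 mm; pushing the wing down (4 N takes it home) while turning makes it easy. It stays where it is left
- panel_mid (a point): point on the upper face of the panel's bare middle, on the unit's middle line, 12 mm from the panel's centre towards the bolts; 136 mm above the bench when home. The panel is an aluminium sheet, 180 mm (unit's x) by 240 mm (y), 3 mm thick; flat and bare within 35 mm of this point. z axis square to the sheet
- panel (a joint): how far the panel stands off its frame, rad, about a line at the bolts' edge, 87.5 mm from the panel's centre: 0 = fully home. The springy seal holds it at about 0.035 (6 mm at the free edge) when unlocked, about 0.018 (3 mm) when the fastener is locked; pressing the bare middle with about 7 N brings it home, onto a hard stop
- brush_jar: loose amber glass jar, 76 mm across and 70 mm high, with a brush standing out of it to 138 mm; origin under its middle. Leave alone
- old_filter: loose old filter cassette lying flat, 130 by 90 by 26 mm, cardboard rim; origin under its middle. Leave alone
- paint_tube: loose white paint tube lying flat, 97 by 34 by 17 mm; origin under it near its middle. Leave alone

How it is judged:
On the way, in this order (a step that is already met when the one before it is completed fails the run):
1. both bolts are turned to their end stops (value of joint each of bolt_left, bolt_right above 1.3 rad), for 0.1 s.
2. the fastener's slot lines up with its marks (value of joint fastener above 1.45 rad and value of joint panel below 0.026 rad), for 0.1 s.
At the end, for the whole second after the job is handed in: Both bolts are within 0.1 rad of their end stops, the fastener's slot is within 0.12 rad (7 degrees) of its marks, and the fingers press on the bare sheet (more than 4 N) so that the panel is home on its frame (less than 0.010 rad open, 1.8 mm at the free edge), all through the last second (all of step 1 and value of joint fastener above 1.45 rad and value of joint panel below 0.01 rad and contact force between the fingers and panel_sheet above 4 N); the arm keeps its last pose, push and grip.
It fails at once if the panel's sheet is pressed with more than 60 N (contact force between any of the fingers, the arm and panel_sheet above 60 N).
It fails at once if a bystander is pushed away or knocked over (distance of any of brush_jar, old_filter, paint_tube from where it was at the start of the episode above 0.02 m or angle between brush_jar's own z axis and vertical above 0.5 rad).
It also fails if it takes over 64 s, if anything falls off the work surface, if the arm or the gripper's body presses on something with over 40 N, if the wrist force passes 120 N, or if a joint passes its speed limit or range.

## Robot

A 7-joint arm with a two-finger parallel gripper is mounted at the origin on the work surface. World frame = base frame: x ahead of the robot, y to its left, z up, the work surface at z = 0. Lengths are in m, angles in rad, forces in N, time in s.
With the tool pointing down it reaches from about 0.4 to 0.85 m from the base axis. Payload 4.5 kg.
Tool frame: the origin (TCP) lies midway between the tips of the shut fingers; the grasp point (between the pads) lies 19 mm behind it (hold_point_z is the distance from the TCP to the grasp point, in m); x points along the fingers, y is the direction in which the jaws open and shut, and the axes are right-handed (so a half turn about x gives the same grasp; the last joint's range is limited). The gripper opens to 85 mm and grips with 20 to 120 N. Pads are 22 mm wide; open, the fingers measure 114 mm over their backs; the gripper's body (76 mm by 85 mm) begins 54 mm behind the grasp point. The pads swing forward as they close: fully open they stand 13 mm farther back than shut.
Start: joints at [-1.136, 0.689, -0.195, 1.565, 0.157, 0.902, -0.215], TCP at [0.244, 0.576, 0.203] pointing down, gripper open.
Joint ranges: [-3.01, 3.01], [-0.46, 2.08], [-1.47, 1.51], [0.13, 2.56], [-1, 4.14], [0.04, 2.09], [-2.66, 2.66]. Speed limits (rad/s): [2.57, 2.57, 3.14, 3.14, 3.14, 3.14, 3.14].

## Interface

Orientations are given as a rotation vector (axis times angle).
In Python, from bench import * gives the robot as it stands.
- The arm moves only by the tool send_rows, never from a script. Its arguments are lists of equal length, an entry for each row: "dp": the shift along the tool's x, y, z in cm, a list of three; "angular": the turn, a rotation vector about the tool's x, y, z in degrees, a list of three; "claw": the closure, from 0 (fully open) to 1 (shut). In form: {"dp": [[x, y, z], ...], "angular": [[wx, wy, wz], ...], "claw": [claw, ...]}. A call has 1 to 20 rows; each row is the pose to reach, as a shift and turn from the pose measured when the call began, along the tool's axes at that moment; what a row does not reach only later rows make up. A row lasts 1/8 s, in which the tool goes at most 62.5 mm and 10.7 degrees, less where a joint would pass 70% of its speed; a pose out of reach is approached as far as the arm can. A call with a gripper value outside its range is refused whole. The fingers move at their own pace and stop on an object; "grip_force" is the grip in N (left out, the last holds). Time passes only in rows, so rows that repeat a pose let the fingers close. It gives the time, the measured TCP pose, the force and the opening at its end, in the units of the state.
- get_state(): the state, without advancing time (a new reading comes with each control period).
- capture(name): name is "side" or "top" or "wrist"; returns the picture (480x640x3 uint8, red, green, blue); there is no depth.
- camera_model(name): a dict with "mtx" (3x3 intrinsics, pixels), "position" and "orientation" of the camera in the world. Camera axes: x right, y down, z forward; pixel columns grow to the right and rows downward; lengths in m; the calibration is good to about 2 mm. A picture is of the moment at which its call begins: read the wrist's pose just before it. camera_model takes no time and is no camera call; for the wrist camera it gives the pose at the moment of the call.
- hand_in(): hands the job in, once; it reports no verdict.
The state is a dict: "time_s": time; "joint_pos": joint angles; "qd": joint speeds; "tau": joint torques, N m; "tool_pos": TCP position; "tool_rot": TCP orientation; "ft_force": force on the tool from outside, world axes, zero at the start; "wrist_torque": the same for the moment, N m; "finger_gap": finger opening in m.
Only numpy, scipy, OpenCV 4.12 (cv2) and the standard library are available. Lean on these libraries where they do the work, as an engineer would, in place of code of your own. Each camera call takes 0.05 s, during which the arm holds its last target.

## Working session

There is one attempt and no reset: what is moved stays moved. The work goes in short steps, Python scripts to look and compute and a tool call to move; the robot and the scene stay as the last step left them, time stands still between calls to the robot, and variables do not carry over. Pictures are saved under pics/ and viewed, and the job is handed in when it is done.

Besides the shell and the picture viewer there is one more tool, called after "Call:" in YAML: its name, and indented under it one key for each argument. send_rows: Moves the arm, as the interface text tells. Its arguments: {"type":"object","properties":{"dp":{"type":"array","items":{"type":"array","items":{"type":"number"}}},"angular":{"type":"array","items":{"type":"array","items":{"type":"number"}}},"claw":{"type":"array","items":{"type":"number"}},"grip_force":{"type":"number"}},"required":["dp","angular","claw"]}

```bash
ls; mkdir -p pics; python3 - <<'E'
from bench import *
import cv2
s=get_state();print(s)
for n in("side","top"):
    m=camera_model(n);print(n,m)
    cv2.imwrite(f"pics/{n}0.png",capture(n)[:,:,::-1])
print(camera_model("wrist"))
E
```

```text
pics
{'time_s': 0.0, 'joint_pos': array([-1.13622405,  0.68997118, -0.19454047,  1.56639921,  0.15731857,
        0.90248683, -0.21505976]), 'qd': array([-1.55382226e-03, -5.04406005e-04,  7.05756914e-04,  1.95038858e-03,
       -7.48257472e-04, -3.18447813e-03,  8.92851289e-05]), 'tau': array([-7.15807000e-04, -5.39615893e+01, -1.26681715e+00, -1.58539242e+01,
        9.00282932e-03,  9.64793988e-03,  1.76325949e-05]), 'tool_pos': array([0.24359047, 0.57479015, 0.20257806]), 'tool_rot': array([ 0.31280297,  1.54809394, -0.31573045]), 'ft_force': array([ 0.68867791, -0.11222986, -0.39576138]), 'wrist_torque': array([ 0.01028491, -0.02597993, -0.01174793]), 'finger_gap': 0.08527341094202366}
side {'mtx': array([[471.82538732,   0.        , 318.8634512 ],
       [  0.        , 471.82538732, 236.1232853 ],
       [  0.        ,   0.        ,   1.        ]]), 'position': array([ 0.16252409, -0.54506679,  0.60844185]), 'orientation': array([-2.04371597,  0.67851535, -0.37017612])}
top {'mtx': array([[522.20389176,   0.        , 323.57301744],
       [  0.        , 522.20389176, 230.02113639],
       [  0.        ,   0.        ,   1.        ]]), 'position': array([0.53753058, 0.05631343, 1.18813246]), 'orientation': array([-2.19264106,  2.15518886, -0.08304465])}
{'mtx': array([[375.82077644,   0.        , 319.15169187],
       [  0.        , 375.82077644, 244.80135765],
       [  0.        ,   0.        ,   1.        ]]), 'position': array([0.17522326, 0.60463068, 0.37311452]), 'orientation': array([2.40367383, 1.59199226, 0.23653339])}
```

View pics/side0.png

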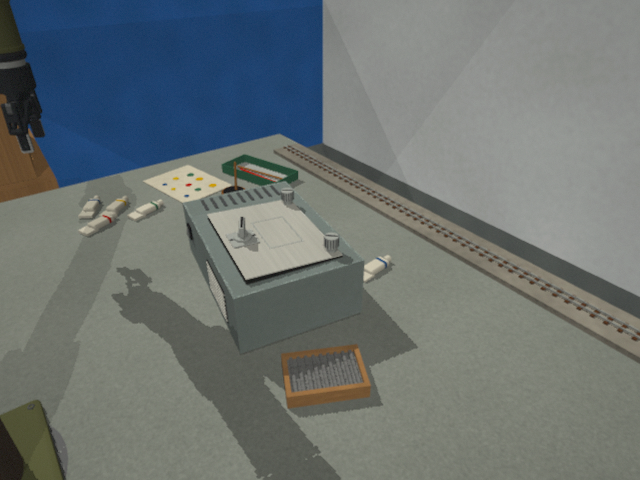

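View pics/top0.png

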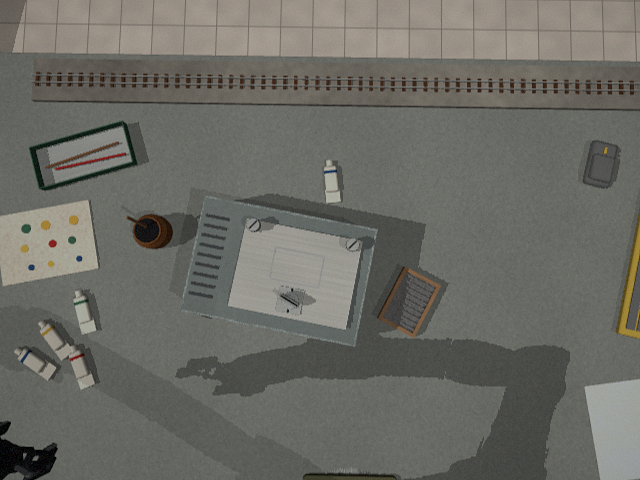

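The top view shows the unit with bolt heads near (254,225) and (353,244) and the wing near (290,299). The jar is at (152,230), the old filter at (410,300) and the tube at (332,182). Next I'll enlarge both views.

```bash
python3 - <<'E'
import cv2,numpy as np
t=cv2.imread("pics/top0.png");s=cv2.imread("pics/side0.png")
cv2.imwrite("pics/tz.png",cv2.resize(t[190:350,180:390],None,fx=3.6,fy=3.6,interpolation=cv2.INTER_CUBIC))
cv2.imwrite("pics/sz.png",cv2.resize(s[170:300,180:370],None,fx=4.2,fy=4.2,interpolation=cv2.INTER_CUBIC))
E
```

```text
(no output)
```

View pics/tz.png

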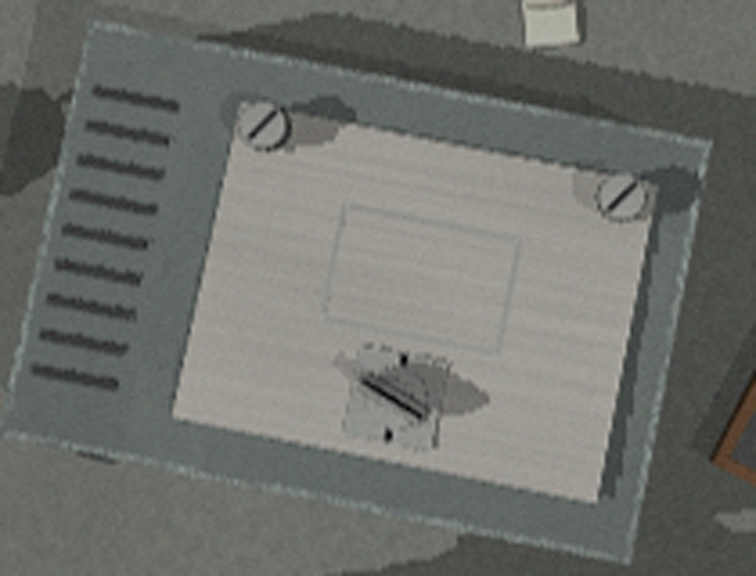

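View pics/sz.png

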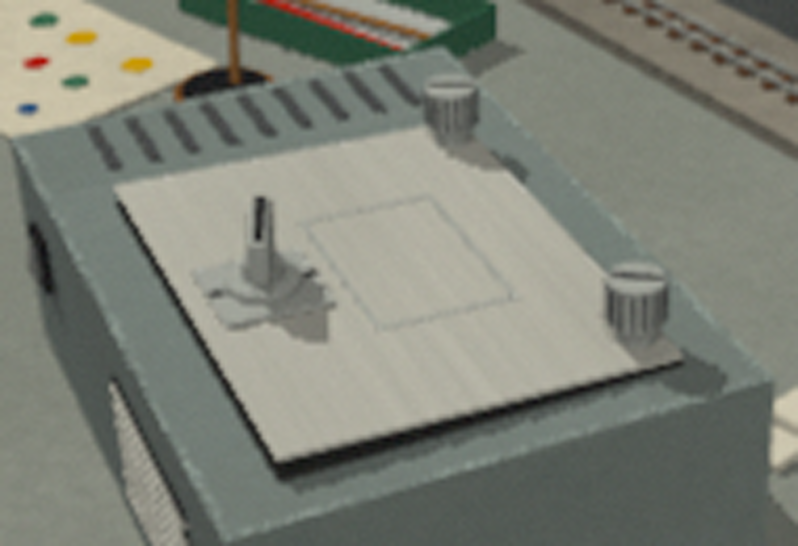

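Zoomed top view: bolt head centres at about (264,126) and (622,197), slot centre at (393,396), index marks at (403,359) and (388,435). Zoomed side view: head tops at about (451,85) and (637,275), slot at (261,218). I'll triangulate from these.

```bash
cat > h.py <<'E'
import numpy as np
from bench import *
from scipy.spatial.transform import Rotation as R
def ray(m,u,v):
    d=np.linalg.inv(m["mtx"])@[u,v,1]; d=R.from_rotvec(m["orientation"]).as_matrix()@d
    return np.array(m["position"]),d/np.linalg.norm(d)
def tri(rs):
    A=sum(np.eye(3)-np.outer(d,d) for o,d in rs);b=sum((np.eye(3)-np.outer(d,d))@o for o,d in rs)
    p=np.linalg.solve(A,b);return p,[np.linalg.norm(np.cross(p-o,d)) for o,d in rs]
def plane(m,u,v,z):
    o,d=ray(m,u,v);return o+d*(z-o[2])/d[2]
E
python3 - <<'E'
from h import *
T=camera_model("top");S=camera_model("side")
tz=lambda u,v:(180+(u+.5)/3.6-.5,190+(v+.5)/3.6-.5)
sz=lambda u,v:(180+(u+.5)/4.2-.5,170+(v+.5)/4.2-.5)
for n,a,b in(("BL",(264,126),(451,85)),("BR",(622,197),(637,274)),("F",(393,396),(261,218))):
    p,e=tri([ray(T,*tz(*a)),ray(S,*sz(*b))]);print(n,p.round(4),np.round(e,4))
# panel corners
tc=[(240,100),(655,183),(598,502),(174,418)]
P=[plane(T,*tz(*c),z)[:2] for c,z in zip(tc,(.137,.137,.142,.142))];print(np.round(P,4))
sc=[(430,127),(683,357),(280,462),(115,187)]
for a,b in zip(tc,sc):
    p,e=tri([ray(T,*tz(*a)),ray(S,*sz(*b))]);print("corner",p.round(4),np.round(e,4))
l=plane(T,*tz(264,126),.167);r=plane(T,*tz(622,197),.167)
print(l,r,np.linalg.norm(l-r)); y=(l-r);print("unit yaw (y axis)",np.degrees(np.arctan2(-y[0],y[1])))
f=plane(T,*tz(393,396),.178);print("f",f)
m1=plane(T,*tz(403,359),.145);m2=plane(T,*tz(388,435),.145);print(m1,m2,"mid",(m1+m2)/2,np.degrees(np.arctan2(*(m1-m2)[1::-1])))
s1=plane(T,*tz(362,376),.178);s2=plane(T,*tz(427,415),.178);d=s1-s2;print("slot dir yaw from +y",np.degrees(np.arctan2(-d[0],d[1])),np.linalg.norm(d))
s=get_state();print(R.from_rotvec(s["tool_rot"]).as_matrix().round(3))
E
```

```text
BL [0.6331 0.2039 0.1694] [0.0009 0.0009]
BR [0.5976 0.0084 0.1698] [0.0009 0.0009]
F [0.4882 0.1299 0.1788] [0.0001 0.0001]
[[ 0.6498  0.2231]
 [ 0.607  -0.011 ]
 [ 0.4305  0.0187]
 [ 0.4721  0.2534]]
corner [0.6439 0.2275 0.1333] [0.0074 0.0074]
corner [ 0.6076 -0.0115  0.1346] [0.0006 0.0006]
corner [0.431  0.0184 0.1416] [0.0006 0.0006]
corner [0.4727 0.2528 0.1441] [0.0005 0.0005]
[0.63256463 0.20474064 0.167     ] [0.59708176 0.00880481 0.167     ] 0.1991227864414802
unit yaw (y axis) -10.264694855852682
f [0.48805571 0.13005413 0.178     ]
[0.50679468 0.12741295 0.145     ] [0.46511012 0.13472023 0.145     ] mid [0.4859524  0.13106659 0.145     ] -9.94289427975077
slot dir yaw from +y -29.652311087382575 0.04046878129558302
[[-0.001  0.39   0.921]
 [-0.002  0.921 -0.39 ]
 [-1.    -0.002  0.   ]]
```

```bash
cat >> h.py <<'E'
def go(p,yaw,show=True):
    s=get_state();M=R.from_rotvec(s["tool_rot"]).as_matrix();c,n=np.cos(np.radians(yaw)),np.sin(np.radians(yaw))
    G=np.array([[0,-n,c],[0,c,n],[-1,0,0]])
    print("t",s["time_s"],"pos",s["tool_pos"].round(4),"yaw",np.degrees(np.arctan2(-M[0,1],M[1,1])).round(1),"F",s["ft_force"].round(1),"T",s["wrist_torque"].round(2),"gap",round(s["finger_gap"],4),"q",s["joint_pos"].round(2))
    print("dp cm",(M.T@(np.array(p)-s["tool_pos"])*100).round(2),"ang",np.degrees(R.from_matrix(M.T@G).as_rotvec()).round(1))
E
python3 - <<'E'
from h import *
go([.6325,.2045,.215],25)
E
```

```text
t 0.1 pos [0.2436 0.5748 0.2026] yaw -23.0 F [-0.1 -0.3  0.9] T [-0.01 -0.03  0.03] gap 0.0855 q [-1.14  0.69 -0.19  1.57  0.16  0.9  -0.22]
dp cm [ -1.19 -18.93  50.25] ang [-48.   -0.    0.1]
```

Call:
send_rows:
  dp:
    - [-1.2, -2, 5]
    - [-1.2, -4, 10]
    - [-1.2, -6, 16]
    - [-1.2, -8, 22]
    - [-1.2, -10.5, 28]
    - [-1.2, -13, 34]
    - [-1.2, -15, 40]
    - [-1.2, -17, 45]
    - [-1.2, -18, 48]
    - [-1.2, -18.9, 50.2]
    - [-1.2, -18.9, 50.2]
    - [-1.2, -18.9, 50.2]
  angular:
    - [-5, 0, 0]
    - [-10, 0, 0]
    - [-15, 0, 0]
    - [-20, 0, 0]
    - [-25, 0, 0]
    - [-30, 0, 0]
    - [-35, 0, 0]
    - [-40, 0, 0]
    - [-44, 0, 0]
    - [-48, 0, 0]
    - [-48, 0, 0]
    - [-48, 0, 0]
  claw: [0.3, 0.3, 0.3, 0.3, 0.3, 0.3, 0.3, 0.3, 0.3, 0.3, 0.3, 0.3]
  grip_force: 50

```text
time_s: 1.6
tool_pos: [0.6308, 0.2065, 0.2148]
tool_rot: [-0.343, 1.546, 0.343]
ft_force: [-0.4, -0.3, 0.8]
finger_gap: 0.0597
```

```bash
python3 - <<'E'
from h import *
import cv2
go([.6325,.2045,.143],25)
W=camera_model("wrist");print(W)
cv2.imwrite("pics/w1.png",capture("wrist")[:,:,::-1])
E
```

```text
t 1.6 pos [0.6308 0.2065 0.2148] yaw 25.1 F [-0.4 -0.3  0.8] T [ 0.11  0.01 -0.  ] gap 0.0597 q [-0.15  0.76 -0.48  1.41  0.37  1.06  1.32]
dp cm [ 7.18 -0.26  0.08] ang [ 0.1 -0.1 -0. ]
{'mtx': array([[375.82077644,   0.        , 319.15169187],
       [  0.        , 375.82077644, 244.80135765],
       [  0.        ,   0.        ,   1.        ]]), 'position': array([0.56377337, 0.17541994, 0.38540853]), 'orientation': array([1.58925944, 2.49735242, 0.37084443])}
```

View pics/w1.png

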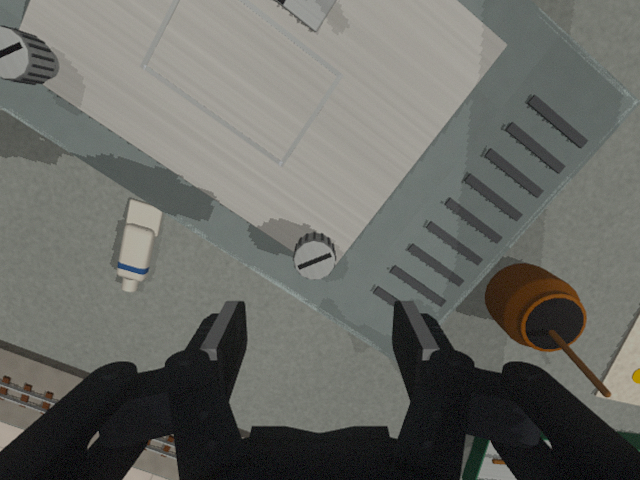

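The wrist view shows the left bolt's head top at about (316,258) with its slot near horizontal, between the open fingers. The right bolt's head is at (8,57).

```bash
python3 - <<'E'
from h import *
T=camera_model("top");W=camera_model("wrist")
tz=lambda u,v:(180+(u+.5)/3.6-.5,190+(v+.5)/3.6-.5)
for n,a,b in (("L",(264,126),(316,258)),("R",(622,197),(6,57))):
    p,e=tri([ray(T,*tz(*a)),ray(W,*b)]);print(n,p,e,plane(W,*b,.168))
go([.632,.2045,.143],25)
E
```

```text
L [0.63268038 0.20538202 0.16602277] [np.float64(0.0004944781365251546), np.float64(0.000494478136525144)] [0.63209933 0.20560953 0.168     ]
R [0.59883114 0.00899204 0.16561401] [np.float64(0.0016852692373024105), np.float64(0.001685269237302355)] [0.60010922 0.01098996 0.168     ]
t 1.65 pos [0.6307 0.207  0.215 ] yaw 25.1 F [-1.1  0.6 -0.7] T [ 0.05  0.08 -0.04] gap 0.0598 q [-0.15  0.76 -0.48  1.41  0.37  1.06  1.32]
dp cm [ 7.2  -0.28  0.03] ang [ 0.1 -0.1 -0. ]
```

Call:
send_rows:
  dp:
    - [1.5, -0.2, 0.1]
    - [3.5, -0.2, 0.1]
    - [5.5, -0.2, 0.1]
    - [6.5, -0.2, 0.1]
    - [7.1, -0.2, 0.1]
    - [7.1, -0.2, 0.1]
    - [7.1, -0.2, 0.1]
    - [7.1, -0.2, 0.1]
    - [7.1, -0.2, 0.1]
    - [7.1, -0.2, 0.1]
  angular:
    - [0, 0, 0]
    - [0, 0, 0]
    - [0, 0, 0]
    - [0, 0, 0]
    - [0, 0, 0]
    - [0, 0, 0]
    - [0, 0, 0]
    - [0, 0, 0]
    - [0, 0, 0]
    - [0, 0, 0]
  claw: [0.3, 0.3, 0.3, 0.3, 0.3, 0.3, 1, 1, 1, 1]

```text
time_s: 2.9
tool_pos: [0.6324, 0.2055, 0.1441]
tool_rot: [-0.344, 1.545, 0.344]
ft_force: [-0.2, -0.0, -0.7]
finger_gap: -0.0003
```

```bash
python3 - <<'E'
from h import *
go([.6325,.205,.143],25)
E
```

```text
t 2.9 pos [0.6324 0.2055 0.1441] yaw 25.1 F [-0.2 -0.  -0.7] T [ 0.01 -0.03  0.01] gap -0.0003 q [-0.15  0.84 -0.45  1.48  0.42  0.92  1.28]
dp cm [ 0.11 -0.05 -0.01] ang [ 0.1 -0.1 -0. ]
```

The fingers shut fully with nothing between them, so I'll look before moving.

```bash
python3 - <<'E'
from h import *
import cv2
cv2.imwrite("pics/w2.png",capture("wrist")[:,:,::-1])
s=capture("side")[:,:,::-1]
cv2.imwrite("pics/s2.png",cv2.resize(s[60:300,150:390],None,fx=2.5,fy=2.5,interpolation=cv2.INTER_CUBIC))
go([.6325,.205,.143],25)
E
```

```text
t 3.0 pos [0.6324 0.2055 0.144 ] yaw 25.1 F [0.1 0.7 0.3] T [-0.08  0.03 -0.  ] gap -0.0001 q [-0.15  0.84 -0.45  1.48  0.42  0.92  1.28]
dp cm [ 0.1  -0.05 -0.01] ang [ 0.1 -0.1 -0. ]
```

View pics/w2.png

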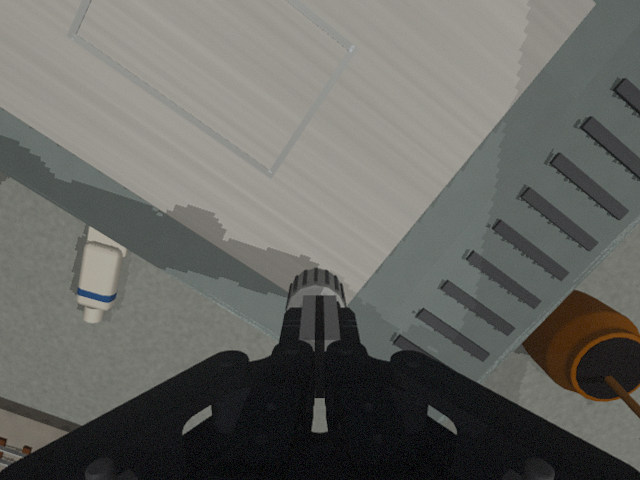

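View pics/s2.png

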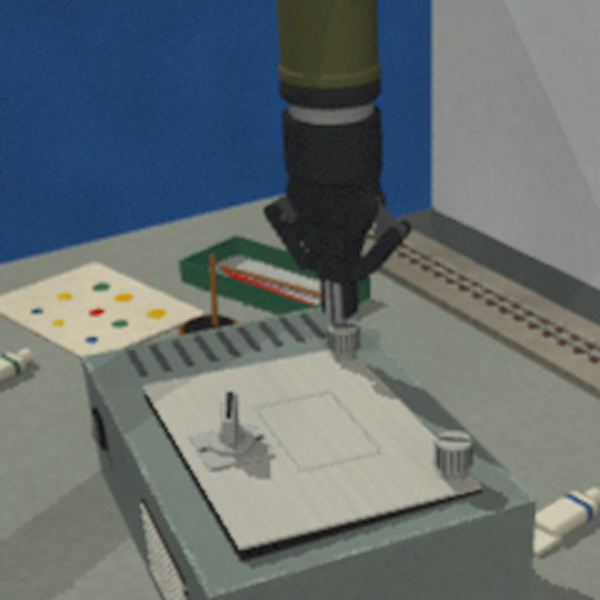

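The wrist view shows the shut fingers overlapping the bolt head at about (320,290). In the side crop the tips meet the head's top at (343,325). I'll project the reported TCP into both images to see where the tips really are.

```bash
python3 - <<'E'
from h import *
import cv2
s=get_state();M=R.from_rotvec(s["tool_rot"]).as_matrix()
def proj(m,p):
    q=m["mtx"]@(R.from_rotvec(m["orientation"]).as_matrix().T@(np.array(p)-m["position"]));return (q[:2]/q[2]).round(1)
for n in("wrist","side","top"):
    m=camera_model(n);print(n,"TCP",proj(m,s["tool_pos"]),"tcp+30mm up",proj(m,s["tool_pos"]+[0,0,.03]),"bolttop",proj(m,[.6325,.205,.168]))
    if n=="side": print((proj(m,s["tool_pos"])-[150,60])*2.5,(proj(m,[.6325,.205,.168])-[150,60])*2.5)
w=cv2.imread("pics/w2.png");cv2.imwrite("pics/w2z.png",cv2.resize(w[220:420,220:420],None,fx=3,fy=3,interpolation=cv2.INTER_CUBIC))
s=capture("side")[:,:,::-1]
cv2.imwrite("pics/s3.png",cv2.resize(s[140:220,250:330],None,fx=7,fy=7,interpolation=cv2.INTER_CUBIC))
E
```

```text
wrist TCP [318.8 287.7] tcp+30mm up [318.7 316.6] bolttop [317.6 309.8]
side TCP [286.4 200.5] tcp+30mm up [285.8 187.7] bolttop [286.1 190.4]
[341.   351.25] [340.25 326.  ]
top TCP [254.2 225.8] tcp+30mm up [252.1 224.4] bolttop [252.8 224.6]
```

View pics/w2z.png

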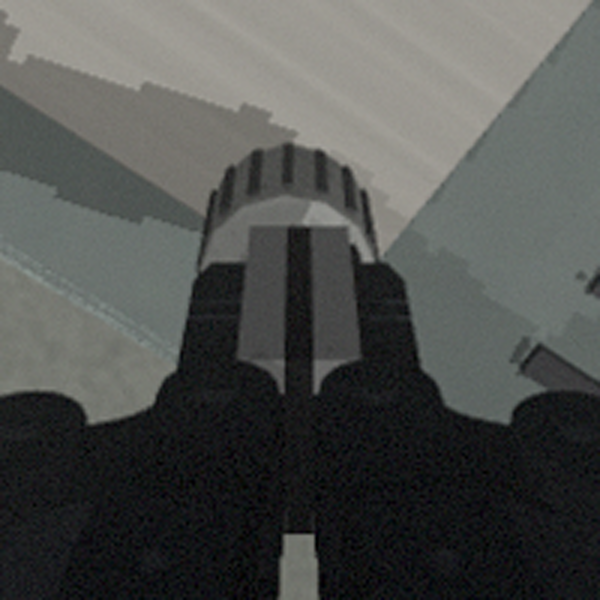

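View pics/s3.png

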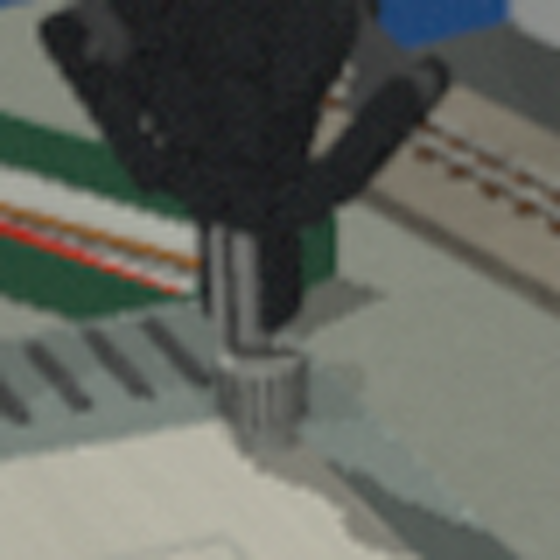

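```bash
python3 - <<'E'
from h import *
s=get_state()
W=camera_model("wrist");S=camera_model("side")
p,e=tri([ray(W,319.3,295.7),ray(S,250+238/7,140+347/7)]);print(p,e,s["tool_pos"])
M=R.from_rotvec(s["tool_rot"]).as_matrix();print(M.T@(p-s["tool_pos"]))
E
```

```text
[0.62466926 0.2016045  0.17330188] [np.float64(0.0006942776601437468), np.float64(0.0006942776601437416)] [0.63236063 0.20547833 0.14402178]
[-0.02926461 -0.00023555 -0.00866115]
```

Call:
send_rows:
  dp:
    - [-2, 0, 0]
    - [-4, 0, 0]
    - [-5, 0, 0]
    - [-5, 0, 0]
  angular:
    - [0, 0, 0]
    - [0, 0, 0]
    - [0, 0, 0]
    - [0, 0, 0]
  claw: [1, 1, 1, 1]

```text
time_s: 3.55
tool_pos: [0.6328, 0.2057, 0.1946]
tool_rot: [-0.344, 1.544, 0.344]
ft_force: [0.9, 1.1, -0.9]
finger_gap: 0.0003
```

```bash
python3 - <<'E'
from h import *
import cv2
s=get_state();print(s["tool_pos"],s["finger_gap"])
w=capture("wrist")[:,:,::-1];a=capture("side")[:,:,::-1]
cv2.imwrite("pics/w4.png",cv2.resize(w[220:420,220:420],None,fx=3,fy=3,interpolation=cv2.INTER_CUBIC))
cv2.imwrite("pics/s4.png",cv2.resize(a[120:220,240:340],None,fx=6,fy=6,interpolation=cv2.INTER_CUBIC))
E
```

```text
[0.63280449 0.20569052 0.1945711 ] 0.00029779824240458593
```

View pics/w4.png

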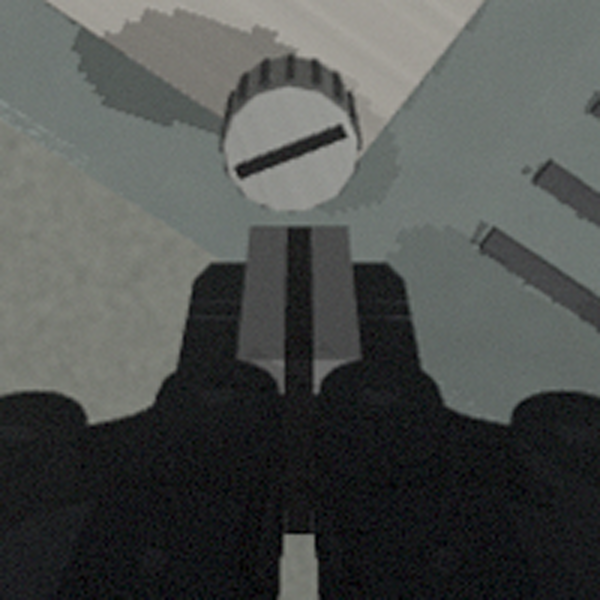

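View pics/s4.png

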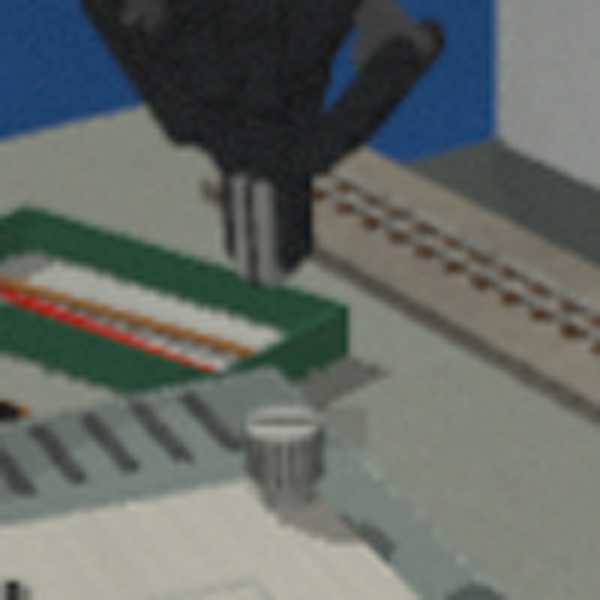

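The wrist view shows the whole fingers with the tip edge at crop (298,227), clear of the bolt. In the side view the tips sit at crop (262,283), well above the head, so the tips end short of the reported TCP. I'll triangulate the amount.

```bash
python3 - <<'E'
from h import *
s=get_state()
W=camera_model("wrist");S=camera_model("side")
M=R.from_rotvec(s["tool_rot"]).as_matrix()
for c in [(255,280),(262,283),(262,275)]:
    p,e=tri([ray(W,319.3,295.7),ray(S,240+c[0]/6,120+c[1]/6)]);print(p,e)
    print(M.T@(p-s["tool_pos"]))
def proj(m,p):
    q=m["mtx"]@(R.from_rotvec(m["orientation"]).as_matrix().T@(np.array(p)-m["position"]));return (q[:2]/q[2]).round(1)
for x in(0,-.02,-.03): 
  for z in (-.011,0): print(x,z,proj(W,s["tool_pos"]+M@[x,0,z]),(proj(S,s["tool_pos"]+M@[x,0,z])-[240,120])*6)
E
```

```text
[0.62330952 0.20086168 0.22496548] [np.float64(0.0006570650824301235), np.float64(0.000657065082430155)]
[-0.03164686 -0.00022383 -0.00982545]
[0.62500065 0.20091458 0.22307135] [np.float64(0.0015735140383527544), np.float64(0.00157351403835281)]
[-0.02975748 -0.00089441 -0.00826627]
[0.62413392 0.2001291  0.22628437] [np.float64(0.0020422288203620705), np.float64(0.0020422288203621568)]
[-0.03296711 -0.00123719 -0.00939435]
0 -0.011 [318.8 266.7] [255.  368.4]
0 0 [318.8 287.8] [271.8 355.8]
-0.02 -0.011 [318.7 282.9] [252.  313.8]
-0.02 0 [318.7 306. ] [269.4 301.8]
-0.03 -0.011 [318.7 292.5] [250.8 286.2]
-0.03 0 [318.7 316.8] [268.2 274.8]
```

The tips end about 30 mm short of the reported TCP. I'll add that offset to my height targets and watch force and finger gap.

Call:
send_rows:
  dp:
    - [0, 0, 0]
    - [0, 0, 0]
    - [0, 0, 0]
    - [1, 0, 0]
    - [2.5, 0, 0]
    - [4, 0, 0]
    - [5.5, 0, 0]
    - [6.5, 0, 0]
    - [7.3, 0, 0]
    - [7.8, 0, 0]
    - [7.8, 0, 0]
    - [7.8, 0, 0]
    - [7.8, 0, 0]
    - [7.8, 0, 0]
    - [7.8, 0, 0]
    - [7.8, 0, 0]
  angular:
    - [0, 0, 0]
    - [0, 0, 0]
    - [0, 0, 0]
    - [0, 0, 0]
    - [0, 0, 0]
    - [0, 0, 0]
    - [0, 0, 0]
    - [0, 0, 0]
    - [0, 0, 0]
    - [0, 0, 0]
    - [0, 0, 0]
    - [0, 0, 0]
    - [0, 0, 0]
    - [0, 0, 0]
    - [0, 0, 0]
    - [0, 0, 0]
  claw: [0.3, 0.3, 0.3, 0.3, 0.3, 0.3, 0.3, 0.3, 0.3, 0.3, 0.3, 1, 1, 1, 1, 1]

```text
time_s: 5.65
tool_pos: [0.6328, 0.2039, 0.1161]
tool_rot: [-0.345, 1.545, 0.342]
ft_force: [1.1, -3.3, 5.5]
finger_gap: 0.0242
```

```bash
python3 - <<'E'
from h import *
import cv2
go([.6325,.205,.115],25)
w=capture("wrist")[:,:,::-1];a=capture("side")[:,:,::-1]
cv2.imwrite("pics/w5.png",np.hstack([cv2.resize(w[220:420,220:420],(400,400)),cv2.resize(a[120:220,240:340],(400,400))]))
E
```

```text
t 5.65 pos [0.6328 0.2039 0.1161] yaw 25.1 F [ 1.1 -3.3  5.5] T [-0.73 -0.09  0.02] gap 0.0242 q [-0.16  0.87 -0.43  1.5   0.44  0.87  1.26]
dp cm [0.11 0.11 0.02] ang [ 0.1 -0.1  0.1]
```

View pics/w5.png

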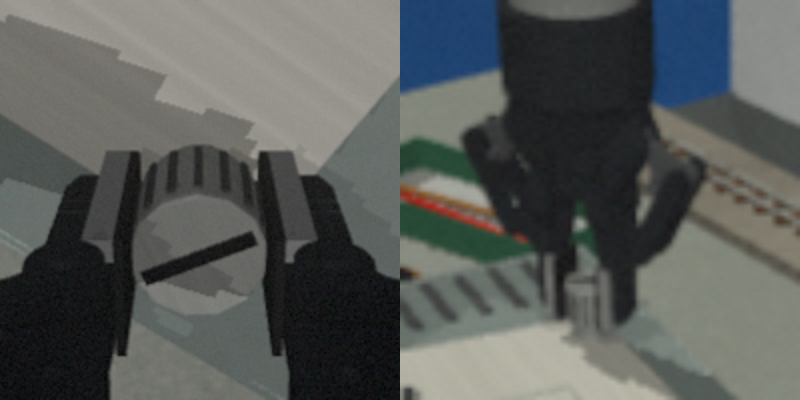

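The bolt is gripped (gap 24 mm). The wrist view shows the head centred between the pads. Now I'll turn it.

Call:
send_rows:
  dp:
    - [0, 0, 0]
    - [0, 0, 0]
    - [0, 0, 0]
    - [0, 0, 0]
    - [0, 0, 0]
    - [0, 0, 0]
    - [0, 0, 0]
  angular:
    - [6, 0, 0]
    - [12, 0, 0]
    - [18, 0, 0]
    - [24, 0, 0]
    - [30, 0, 0]
    - [36, 0, 0]
    - [40, 0, 0]
  claw: [1, 1, 1, 1, 1, 1, 1]

```text
time_s: 6.62
tool_pos: [0.6327, 0.205, 0.1162]
tool_rot: [0.205, 1.561, -0.207]
ft_force: [0.2, 0.2, 0.3]
finger_gap: 0.0243
```

```bash
python3 - <<'E'
from h import *
go([.6325,.205,.115],-15)
E
```

```text
t 6.625 pos [0.6327 0.205  0.1162] yaw -15.0 F [0.2 0.2 0.3] T [ 0.06 -0.04  0.02] gap 0.0243 q [-0.26  0.85 -0.24  1.51  0.25  0.82  0.71]
dp cm [ 0.12 -0.01 -0.02] ang [-0.  -0.   0.1]
```

Call:
send_rows:
  dp:
    - [0, 0, 0]
    - [0, 0, 0]
    - [0, 0, 0]
    - [0, 0, 0]
    - [0, 0, 0]
    - [0, 0, 0]
    - [0, 0, 0]
  angular:
    - [6, 0, 0]
    - [12, 0, 0]
    - [18, 0, 0]
    - [24, 0, 0]
    - [30, 0, 0]
    - [36, 0, 0]
    - [36, 0, 0]
  claw: [1, 1, 1, 1, 1, 1, 1]

```text
time_s: 7.5
tool_pos: [0.6303, 0.2095, 0.1162]
tool_rot: [0.694, 1.463, -0.691]
ft_force: [-3.4, 4.2, 3.9]
finger_gap: 0.0245
```

```bash
python3 - <<'E'
from h import *
import cv2
go([.6325,.205,.115],-51)
w=capture("wrist")[:,:,::-1]
cv2.imwrite("pics/w6.png",cv2.resize(w[220:420,220:420],(400,400)))
E
```

```text
t 7.5 pos [0.6303 0.2095 0.1162] yaw -50.8 F [-3.4  4.2  3.9] T [1.1  0.85 0.26] gap 0.0245 q [-0.35  0.84 -0.08  1.51  0.07  0.79  0.23]
dp cm [ 0.12 -0.11  0.49] ang [ 0.2 -0.3  0. ]
```

View pics/w6.png

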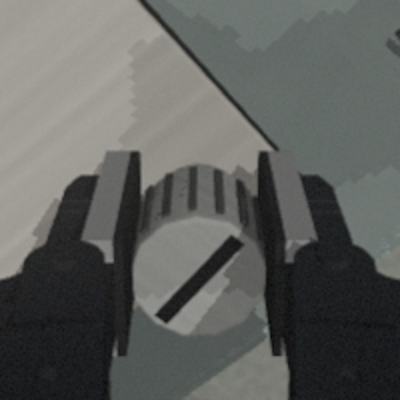

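The slot has swung about 25° relative to the jaws, and there is a 0.26 N m torque and a 5 mm sideways push. So the left bolt reached its stop and the pads then slipped. Releasing and lifting.

Call:
send_rows:
  dp:
    - [0, -0.1, 0.3]
    - [0, -0.1, 0.4]
    - [0, -0.1, 0.4]
    - [-1.5, -0.1, 0.4]
    - [-3.5, -0.1, 0.4]
    - [-6, -0.1, 0.4]
    - [-6, -0.1, 0.4]
  angular:
    - [0, 0, 0]
    - [0, 0, 0]
    - [0, 0, 0]
    - [0, 0, 0]
    - [0, 0, 0]
    - [0, 0, 0]
    - [0, 0, 0]
  claw: [0.3, 0.3, 0.3, 0.3, 0.3, 0.3, 0.3]

```text
time_s: 8.43
tool_pos: [0.6344, 0.2062, 0.1794]
tool_rot: [0.697, 1.458, -0.687]
ft_force: [-0.4, -0.7, 0.3]
finger_gap: 0.0597
```

```bash
python3 - <<'E'
from h import *
import cv2
go([.5975,.0087,.176],25)
w=capture("top")[:,:,::-1]
cv2.imwrite("pics/t7.png",cv2.resize(w[190:350,180:390],None,fx=3.6,fy=3.6,interpolation=cv2.INTER_CUBIC))
E
```

```text
t 8.425 pos [0.6344 0.2062 0.1794] yaw -50.8 F [-0.4 -0.7  0.3] T [-0.02 -0.01 -0.04] gap 0.0597 q [-0.34  0.77 -0.08  1.46  0.06  0.91  0.25]
dp cm [  0.22 -15.35  12.96] ang [-75.8   0.   -0.4]
```

View pics/t7.png

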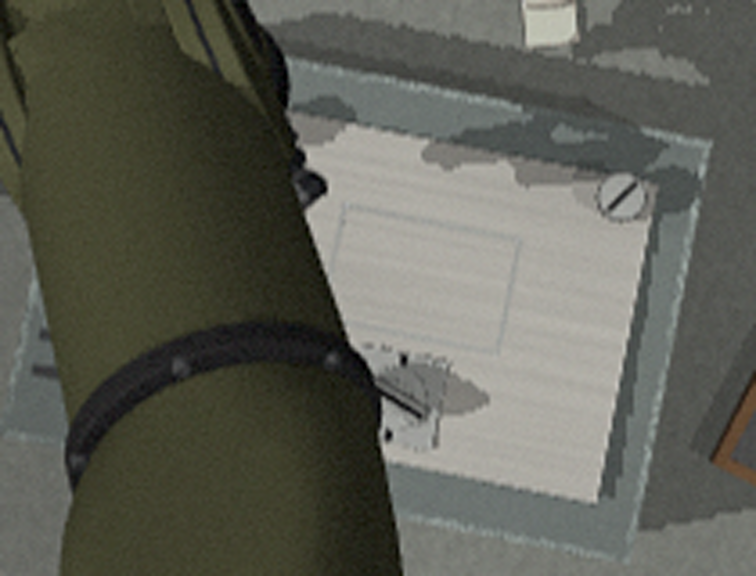

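The arm hides the left bolt in the top view, so I'll check it later. The right bolt is at crop (622,197). Moving there.

Call:
send_rows:
  dp:
    - [0, -2, 1.6]
    - [0, -4, 3.3]
    - [0, -6.5, 5.3]
    - [0, -9, 7.5]
    - [0, -11.5, 9.7]
    - [0, -13.5, 11.4]
    - [0, -15, 12.6]
    - [0, -15.4, 13]
    - [0, -15.4, 13]
    - [0, -15.4, 13]
  angular:
    - [-9, 0, 0]
    - [-18, 0, 0]
    - [-27, 0, 0]
    - [-36, 0, 0]
    - [-45, 0, 0]
    - [-54, 0, 0]
    - [-63, 0, 0]
    - [-72, 0, 0]
    - [-76, 0, 0]
    - [-76, 0, 0]
  claw: [0.3, 0.3, 0.3, 0.3, 0.3, 0.3, 0.3, 0.3, 0.3, 0.3]

```text
time_s: 9.72
tool_pos: [0.5954, 0.0073, 0.176]
tool_rot: [-0.34, 1.545, 0.349]
ft_force: [-0.3, 0.5, 0.2]
finger_gap: 0.0598
```

```bash
python3 - <<'E'
from h import *
import cv2
W=camera_model("wrist")
w=capture("wrist")[:,:,::-1];cv2.imwrite("pics/w8.png",w)
go([.5975,.0087,.115],25)
E
```

```text
t 9.775 pos [0.5956 0.0075 0.1762] yaw 25.1 F [ 0.2  0.8 -0.1] T [ 0.   -0.05 -0.02] gap 0.0599 q [ 0.19  0.72 -0.49  1.67  0.41  0.86  1.54]
dp cm [ 6.12 -0.01  0.22] ang [ 0.1 -0.  -0.3]
```

View pics/w8.png

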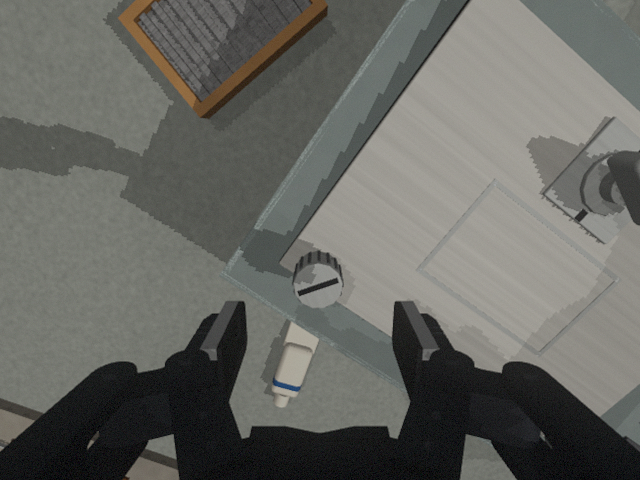

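The right bolt's head is at (318,286), centred between the fingers, with its slot tilted about 17°. I'll descend, grip, and turn in the same way.

Call:
send_rows:
  dp:
    - [1.5, 0, 0.1]
    - [3, 0, 0.2]
    - [4.5, 0, 0.2]
    - [5.5, 0, 0.2]
    - [6, 0, 0.2]
    - [6, 0, 0.2]
    - [6, 0, 0.2]
    - [6, 0, 0.2]
    - [6, 0, 0.2]
    - [6, 0, 0.2]
    - [6, 0, 0.2]
    - [6, 0, 0.2]
  angular:
    - [0, 0, 0]
    - [0, 0, 0]
    - [0, 0, 0]
    - [0, 0, 0]
    - [0, 0, 0]
    - [0, 0, 0]
    - [0, 0, 0]
    - [0, 0, 0]
    - [0, 0, 0]
    - [0, 0, 0]
    - [0, 0, 0]
    - [0, 0, 0]
  claw: [0.3, 0.3, 0.3, 0.3, 0.3, 0.3, 0.3, 1, 1, 1, 1, 1]

```text
time_s: 11.28
tool_pos: [0.5979, 0.0078, 0.1169]
tool_rot: [-0.341, 1.543, 0.346]
ft_force: [0.8, -2.5, 6.7]
finger_gap: 0.0242
```

```bash
python3 - <<'E'
from h import *
go([.5975,.0087,.115],25)
E
```

```text
t 11.275 pos [0.5979 0.0078 0.1169] yaw 25.1 F [ 0.8 -2.5  6.7] T [-0.65  0.02  0.04] gap 0.0242 q [ 0.16  0.79 -0.44  1.72  0.47  0.73  1.49]
dp cm [ 0.19  0.1  -0.  ] ang [ 0.1  0.  -0.2]
```

Call:
send_rows:
  dp:
    - [0, 0, 0]
    - [0, 0, 0]
    - [0, 0, 0]
    - [0, 0, 0]
    - [0, 0, 0]
    - [0, 0, 0]
    - [0, 0, 0]
  angular:
    - [6, 0, 0]
    - [12, 0, 0]
    - [18, 0, 0]
    - [24, 0, 0]
    - [30, 0, 0]
    - [36, 0, 0]
    - [40, 0, 0]
  claw: [1, 1, 1, 1, 1, 1, 1]

```text
time_s: 12.15
tool_pos: [0.598, 0.0081, 0.1169]
tool_rot: [0.209, 1.562, -0.203]
ft_force: [-0.0, -0.2, 2.9]
finger_gap: 0.0249
```

Call:
send_rows:
  dp:
    - [0, 0, 0]
    - [0, 0, 0]
    - [0, 0, 0]
    - [0, 0, 0]
    - [0, 0, 0]
    - [0, 0, 0]
    - [0, 0, 0]
  angular:
    - [6, 0, 0]
    - [12, 0, 0]
    - [18, 0, 0]
    - [24, 0, 0]
    - [30, 0, 0]
    - [36, 0, 0]
    - [36, 0, 0]
  claw: [1, 1, 1, 1, 1, 1, 1]

```text
time_s: 13.02
tool_pos: [0.597, 0.0097, 0.1168]
tool_rot: [0.696, 1.462, -0.691]
ft_force: [-2.8, 2.0, 3.1]
finger_gap: 0.0244
```

```bash
python3 - <<'E'
from h import *
import cv2
go([.5975,.0087,.115],-51)
w=capture("wrist")[:,:,::-1]
cv2.imwrite("pics/w9.png",cv2.resize(w[220:420,220:420],(400,400)))
E
```

```text
t 13.025 pos [0.597  0.0097 0.1168] yaw -50.9 F [-2.8  2.   3.1] T [0.44 0.52 0.12] gap 0.0244 q [-0.05  0.76 -0.07  1.73  0.07  0.65  0.52]
dp cm [ 0.18 -0.03  0.11] ang [ 0.1 -0.3 -0.1]
```

View pics/w9.png

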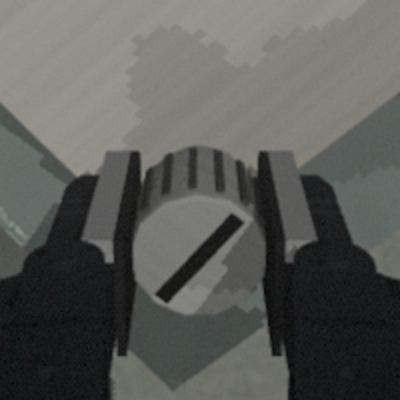

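The slot slipped about 30° relative to the jaws. I'll turn 20° more with a firmer grip to test whether the bolt is really on its stop.

Call:
send_rows:
  dp:
    - [0, 0, 0]
    - [0, 0, 0]
    - [0, 0, 0]
    - [0, 0, 0]
    - [0, 0, 0]
  angular:
    - [0, 0, 0]
    - [6, 0, 0]
    - [12, 0, 0]
    - [18, 0, 0]
    - [20, 0, 0]
  claw: [1, 1, 1, 1, 1]
  grip_force: 70

```text
time_s: 13.7
tool_pos: [0.5991, 0.0063, 0.117]
tool_rot: [0.96, 1.348, -0.958]
ft_force: [2.1, -4.7, 0.2]
finger_gap: 0.0239
```

```bash
python3 - <<'E'
from h import *
import cv2
go([.5975,.0087,.115],-71)
w=capture("wrist")[:,:,::-1]
cv2.imwrite("pics/w10.png",cv2.resize(w[220:420,220:420],(400,400)))
E
```

```text
t 13.7 pos [0.5991 0.0063 0.117 ] yaw -70.8 F [ 2.1 -4.7  0.2] T [-1.06 -0.44  1.16] gap 0.0239 q [-0.1   0.76  0.03  1.73 -0.04  0.64  0.28]
dp cm [ 0.2  -0.07 -0.28] ang [ 0.2 -0.  -0.1]
```

View pics/w10.png

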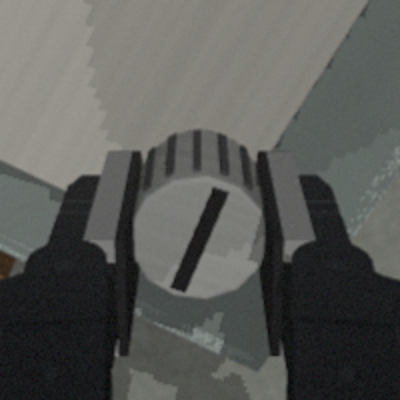

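The slot slipped the full 20° against a torque of 1.16 N m, so the right bolt is on its stop. Releasing and lifting.

Call:
send_rows:
  dp:
    - [0, -0.1, -0.2]
    - [0, -0.1, -0.2]
    - [0, -0.1, -0.2]
    - [-1.5, -0.1, -0.2]
    - [-3.5, -0.1, -0.2]
    - [-6, -0.1, -0.2]
    - [-6.5, -0.1, -0.2]
    - [-6.5, -0.1, -0.2]
  angular:
    - [0, 0, 0]
    - [0, 0, 0]
    - [0, 0, 0]
    - [0, 0, 0]
    - [0, 0, 0]
    - [0, 0, 0]
    - [0, 0, 0]
    - [0, 0, 0]
  claw: [0.3, 0.3, 0.3, 0.3, 0.3, 0.3, 0.3, 0.3]
  grip_force: 50

```text
time_s: 14.75
tool_pos: [0.5974, 0.0079, 0.1823]
tool_rot: [0.96, 1.348, -0.957]
ft_force: [-0.7, -0.4, -1.3]
finger_gap: 0.0597
```

```bash
python3 - <<'E'
from h import *
go([.488,.130,.183],60.3)
E
```

```text
t 14.75 pos [0.5974 0.0079 0.1823] yaw -70.8 F [-0.7 -0.4 -1.3] T [-0.   -0.   -0.05] gap 0.0597 q [-0.11  0.67  0.04  1.68 -0.04  0.78  0.28]
dp cm [ -0.08  -6.32 -15.12] ang [-1.311e+02  2.000e-01 -1.000e-01]
```

Call:
send_rows:
  dp:
    - [0, -0.5, -1]
    - [0, -1, -2.2]
    - [0, -1.5, -3.5]
    - [0, -2, -5]
    - [0, -2.6, -6.3]
    - [0, -3.2, -7.7]
    - [0, -3.8, -9]
    - [0, -4.3, -10.3]
    - [0, -4.8, -11.5]
    - [0, -5.2, -12.6]
    - [0, -5.6, -13.5]
    - [0, -6, -14.3]
    - [0, -6.3, -15]
    - [0, -6.3, -15.1]
    - [0, -6.3, -15.1]
    - [0, -6.3, -15.1]
    - [0, -6.3, -15.1]
  angular:
    - [-9, 0, 0]
    - [-18, 0, 0]
    - [-27, 0, 0]
    - [-36, 0, 0]
    - [-45, 0, 0]
    - [-54, 0, 0]
    - [-63, 0, 0]
    - [-72, 0, 0]
    - [-81, 0, 0]
    - [-90, 0, 0]
    - [-99, 0, 0]
    - [-108, 0, 0]
    - [-117, 0, 0]
    - [-126, 0, 0]
    - [-131, 0, 0]
    - [-131, 0, 0]
    - [-131, 0, 0]
  claw: [0.4, 0.4, 0.4, 0.4, 0.4, 0.4, 0.4, 0.4, 0.4, 0.4, 0.4, 0.4, 0.4, 0.4, 0.4, 0.4, 0.4]

```text
time_s: 16.88
tool_pos: [0.4879, 0.1296, 0.1817]
tool_rot: [-0.817, 1.411, 0.817]
ft_force: [0.1, 0.3, 0.7]
finger_gap: 0.0511
```

```bash
python3 - <<'E'
from h import *
import cv2
W=camera_model("wrist");print(W["position"],W["orientation"])
w=capture("wrist")[:,:,::-1];cv2.imwrite("pics/w11.png",w)
a=capture("top")[:,:,::-1]
cv2.imwrite("pics/t11.png",cv2.resize(a[190:350,180:390],None,fx=3.6,fy=3.6,interpolation=cv2.INTER_CUBIC))
go([.488,.130,.121],60.3)
E
```

```text
[0.45071897 0.06529083 0.35207418] [0.78215818 2.92929184 0.43902506]
t 16.975 pos [0.4881 0.1298 0.182 ] yaw 60.1 F [-0.4  0.2 -0.3] T [-0.02 -0.02  0.03] gap 0.051 q [ 0.03  0.62 -0.62  1.94  0.52  0.75  1.73]
dp cm [6.1  0.03 0.  ] ang [-0.2  0.1  0.1]
```

View pics/w11.png

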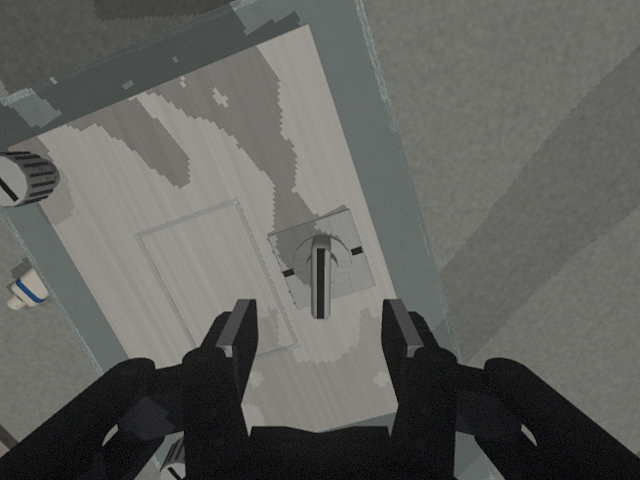

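View pics/t11.png

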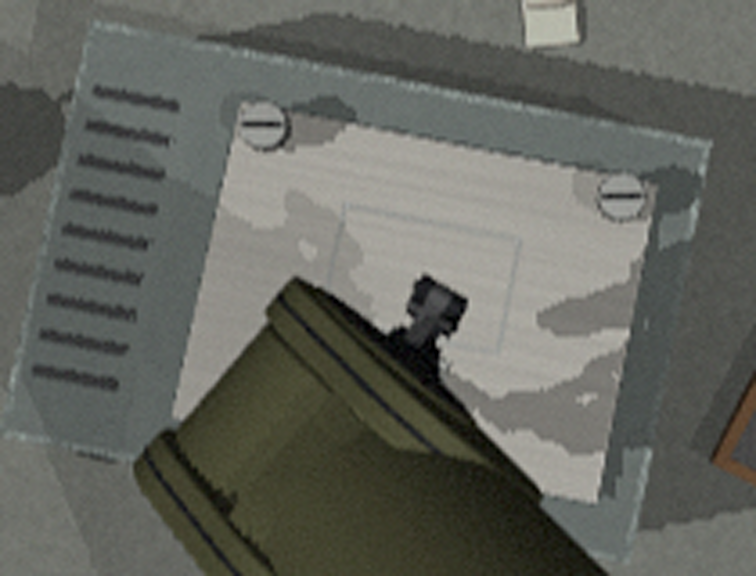

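Both bolt slots are now parallel at the same angle, which fits both being on their stops. The wing's slot at (320,284) runs straight along the wrist image's vertical, so it is square to the jaws. I'll descend and grip.

Call:
send_rows:
  dp:
    - [1.5, 0, 0]
    - [3, 0, 0]
    - [4.5, 0, 0]
    - [5.5, 0, 0]
    - [6.1, 0, 0]
    - [6.1, 0, 0]
    - [6.1, 0, 0]
    - [6.1, 0, 0]
    - [6.1, 0, 0]
    - [6.1, 0, 0]
    - [6.1, 0, 0]
    - [6.1, 0, 0]
  angular:
    - [0, 0, 0]
    - [0, 0, 0]
    - [0, 0, 0]
    - [0, 0, 0]
    - [0, 0, 0]
    - [0, 0, 0]
    - [0, 0, 0]
    - [0, 0, 0]
    - [0, 0, 0]
    - [0, 0, 0]
    - [0, 0, 0]
    - [0, 0, 0]
  claw: [0.4, 0.4, 0.4, 0.4, 0.4, 0.4, 0.4, 1, 1, 1, 1, 1]

```text
time_s: 18.48
tool_pos: [0.4871, 0.1305, 0.1209]
tool_rot: [-0.817, 1.411, 0.819]
ft_force: [-5.0, 3.7, 1.2]
finger_gap: 0.0145
```

```bash
python3 - <<'E'
from h import *
import cv2
go([.488,.130,.121],-11)
w=capture("wrist")[:,:,::-1];cv2.imwrite("pics/w12.png",cv2.resize(w[200:420,210:430],(440,440)))
E
```

```text
t 18.475 pos [0.4871 0.1305 0.1209] yaw 60.2 F [-5.   3.7  1.2] T [ 0.64  0.99 -0.08] gap 0.0145 q [-0.03  0.71 -0.53  2.    0.62  0.6   1.64]
dp cm [-0.01 -0.11  0.  ] ang [71.2  0.  -0.1]
```

View pics/w12.png

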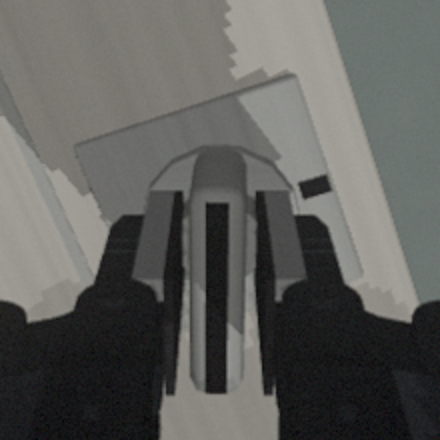

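The wing stands between the pads with a 14.5 mm gap, and the fingers may still be closing. I'll wait a little.

Call:
send_rows:
  dp:
    - [0, 0, 0]
    - [0, 0, 0]
    - [0, 0, 0]
  angular:
    - [0, 0, 0]
    - [0, 0, 0]
    - [0, 0, 0]
  claw: [1, 1, 1]

```text
time_s: 18.9
tool_pos: [0.487, 0.1306, 0.1209]
tool_rot: [-0.817, 1.411, 0.819]
ft_force: [-2.9, 1.5, 1.2]
finger_gap: 0.0144
```

```bash
python3 - <<'E'
from h import *
import cv2
go([.488,.130,.121],-11)
w=capture("wrist")[:,:,::-1];cv2.imwrite("pics/w13.png",cv2.resize(w[200:420,210:430],(440,440)))
E
```

```text
t 18.9 pos [0.487  0.1306 0.1209] yaw 60.2 F [-2.9  1.5  1.2] T [ 0.33  0.65 -0.04] gap 0.0144 q [-0.03  0.71 -0.53  2.    0.62  0.6   1.64]
dp cm [-0.01 -0.11 -0.  ] ang [71.2  0.  -0.1]
```

View pics/w13.png

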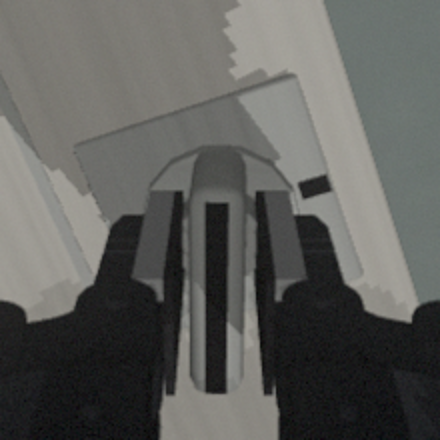

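The gap stays at 14.4 mm, more than the wing's 10 mm, so the tips are probably on the boss under the wing. I'll reopen, raise 7 mm and grip again.

Call:
send_rows:
  dp:
    - [0, 0, 0]
    - [-0.4, -0.1, 0]
    - [-0.7, -0.1, 0]
    - [-0.7, -0.1, 0]
    - [-0.7, -0.1, 0]
    - [-0.7, -0.1, 0]
    - [-0.7, -0.1, 0]
  angular:
    - [0, 0, 0]
    - [0, 0, 0]
    - [0, 0, 0]
    - [0, 0, 0]
    - [0, 0, 0]
    - [0, 0, 0]
    - [0, 0, 0]
  claw: [0.7, 0.7, 0.7, 1, 1, 1, 1]

```text
time_s: 19.82
tool_pos: [0.4871, 0.1306, 0.1278]
tool_rot: [-0.817, 1.411, 0.82]
ft_force: [-4.6, 2.8, 1.4]
finger_gap: 0.0087
```

```bash
python3 - <<'E'
from h import *
import cv2
go([.488,.130,.121],-11)
w=capture("wrist")[:,:,::-1];cv2.imwrite("pics/w14.png",cv2.resize(w[200:420,210:430],(440,440)))
E
```

```text
t 19.825 pos [0.4871 0.1306 0.1278] yaw 60.2 F [-4.6  2.8  1.4] T [ 0.73  1.1  -0.07] gap 0.0087 q [-0.02  0.7  -0.55  1.99  0.61  0.62  1.66]
dp cm [ 0.68 -0.11 -0.01] ang [71.2 -0.  -0.1]
```

View pics/w14.png

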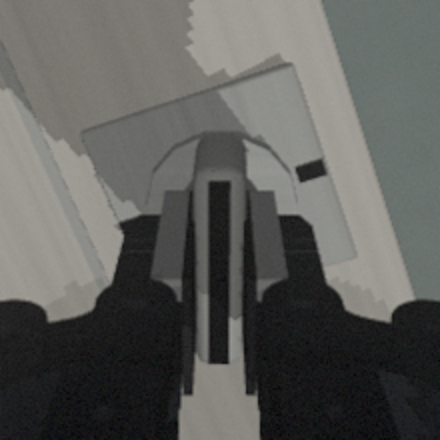

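The gap is now 8.7 mm, so the pads hold the wing itself. First a modest push down, then the turn.

Call:
send_rows:
  dp:
    - [0.2, 0, 0]
    - [0.4, 0, 0]
    - [0.6, 0, 0]
    - [0.6, 0, 0]
    - [0.6, 0, 0]
    - [0.6, 0, 0]
    - [0.6, 0, 0]
    - [0.6, 0, 0]
  angular:
    - [0, 0, 0]
    - [0, 0, 0]
    - [6, 0, 0]
    - [12, 0, 0]
    - [18, 0, 0]
    - [24, 0, 0]
    - [30, 0, 0]
    - [30, 0, 0]
  claw: [1, 1, 1, 1, 1, 1, 1, 1]

```text
time_s: 20.88
tool_pos: [0.487, 0.1303, 0.1236]
tool_rot: [-0.413, 1.531, 0.414]
ft_force: [-10.0, -0.3, 19.8]
finger_gap: 0.0092
```

```bash
python3 - <<'E'
from h import *
go([.488,.130,.121],-11)
E
```

```text
t 20.875 pos [0.487  0.1303 0.1236] yaw 30.2 F [-10.   -0.3  19.8] T [-0.03  1.44 -0.04] gap 0.0092 q [-0.11  0.68 -0.39  2.    0.47  0.55  1.27]
dp cm [ 0.26 -0.08  0.07] ang [41.2  0.  -0. ]
```

Call:
send_rows:
  dp:
    - [0.2, 0, 0]
    - [0.2, 0, 0]
    - [0.2, 0, 0]
    - [0.2, 0, 0]
    - [0.2, 0, 0]
    - [0.2, 0, 0]
    - [0.2, 0, 0]
  angular:
    - [6, 0, 0]
    - [12, 0, 0]
    - [18, 0, 0]
    - [24, 0, 0]
    - [30, 0, 0]
    - [36, 0, 0]
    - [36, 0, 0]
  claw: [1, 1, 1, 1, 1, 1, 1]

```text
time_s: 21.75
tool_pos: [0.487, 0.1297, 0.1235]
tool_rot: [0.078, 1.568, -0.08]
ft_force: [-7.6, 0.7, 20.1]
finger_gap: 0.0089
```

```bash
python3 - <<'E'
from h import *
import cv2
go([.488,.130,.121],-11)
w=capture("wrist")[:,:,::-1];cv2.imwrite("pics/w15.png",cv2.resize(w[200:420,210:430],(440,440)))
E
```

```text
t 21.75 pos [0.487  0.1297 0.1235] yaw -5.8 F [-7.6  0.7 20.1] T [-0.18  1.35 -0.06] gap 0.0089 q [-0.22  0.66 -0.21  2.    0.28  0.5   0.84]
dp cm [0.25 0.04 0.1 ] ang [5.2 0.1 0.1]
```

View pics/w15.png

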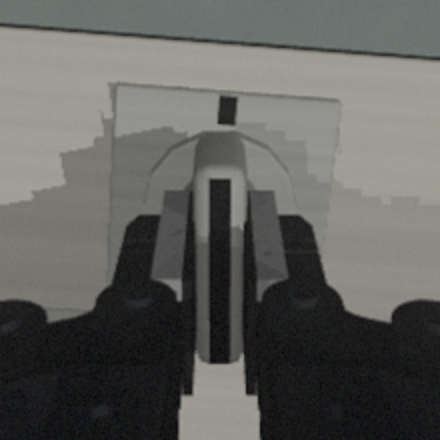

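The slot is now within about 5° of the mark, which is at crop (228,110). A last 8° should seat it on the stop.

Call:
send_rows:
  dp:
    - [0.2, 0, 0]
    - [0.2, 0, 0]
    - [0.2, 0, 0]
    - [0.2, 0, 0]
  angular:
    - [4, 0, 0]
    - [8, 0, 0]
    - [9, 0, 0]
    - [9, 0, 0]
  claw: [1, 1, 1, 1]

```text
time_s: 22.3
tool_pos: [0.4869, 0.1297, 0.1234]
tool_rot: [0.195, 1.559, -0.199]
ft_force: [-7.1, 0.2, 19.9]
finger_gap: 0.0087
```

```bash
python3 - <<'E'
from h import *
import cv2
go([.488,.130,.121],-11)
w=capture("wrist")[:,:,::-1];cv2.imwrite("pics/w16.png",cv2.resize(w[200:420,210:430],(440,440)))
E
```

```text
t 22.3 pos [0.4869 0.1297 0.1234] yaw -14.4 F [-7.1  0.2 19.9] T [0.06 1.5  1.18] gap 0.0087 q [-0.25  0.66 -0.17  2.01  0.23  0.49  0.74]
dp cm [0.24 0.05 0.09] ang [-3.4  0.2  0.1]
```

View pics/w16.png

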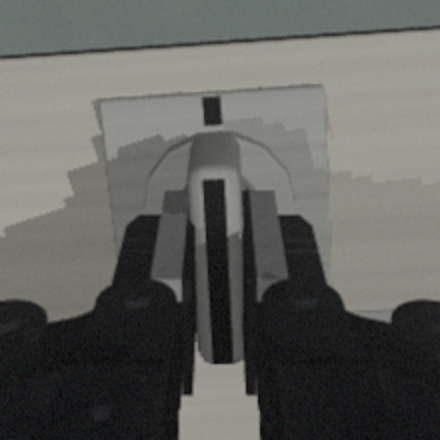

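Torque is 1.18 N m and the slot has begun to turn relative to the jaws, in line with the mark at crop (211,110). So the fastener is on its stop. I'll release straight up.

Call:
send_rows:
  dp:
    - [0, 0, 0]
    - [0, 0, 0]
    - [0, 0, 0]
    - [0, 0, 0]
    - [-1.5, 0, 0]
    - [-3.5, 0, 0]
    - [-5.5, 0, 0]
    - [-7, 0, 0]
    - [-7, 0, 0]
  angular:
    - [0, 0, 0]
    - [0, 0, 0]
    - [0, 0, 0]
    - [0, 0, 0]
    - [0, 0, 0]
    - [0, 0, 0]
    - [0, 0, 0]
    - [0, 0, 0]
    - [0, 0, 0]
  claw: [1, 0.5, 0.5, 0.5, 0.5, 0.5, 0.5, 0.5, 0.5]

```text
time_s: 23.48
tool_pos: [0.4877, 0.1299, 0.194]
tool_rot: [0.196, 1.556, -0.199]
ft_force: [-0.3, 0.2, 0.9]
finger_gap: 0.0422
```

```bash
python3 - <<'E'
from h import *
import cv2
o=np.array([.615,.1068]);ux=np.array([np.cos(np.radians(-10.2)),np.sin(np.radians(-10.2))]);pm=o-ux*(.0775-.012);print(pm)
go([*pm,.19],-10)
w=capture("wrist")[:,:,::-1];cv2.imwrite("pics/w17.png",w)
a=capture("side")[:,:,::-1];cv2.imwrite("pics/s17.png",cv2.resize(a[130:300,180:370],None,fx=3,fy=3,interpolation=cv2.INTER_CUBIC))
E
```

```text
[0.55053519 0.11839905]
t 23.475 pos [0.4877 0.1299 0.194 ] yaw -14.4 F [-0.3  0.2  0.9] T [ 0.02 -0.    0.  ] gap 0.0422 q [-0.22  0.55 -0.21  1.94  0.18  0.67  0.78]
dp cm [0.44 0.45 6.37] ang [-4.4  0.3  0.1]
```

View pics/w17.png

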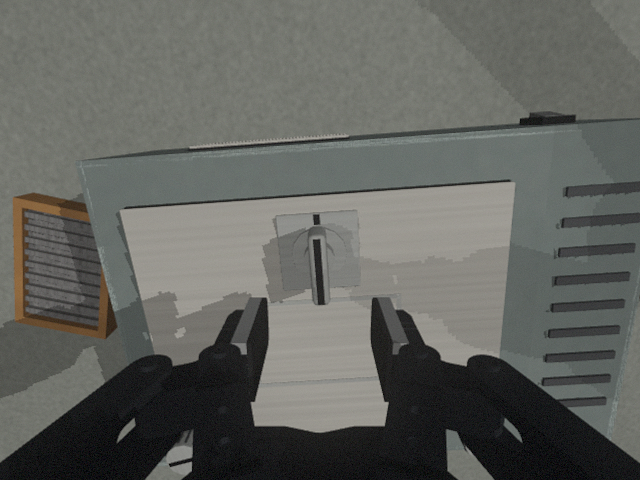

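View pics/s17.png

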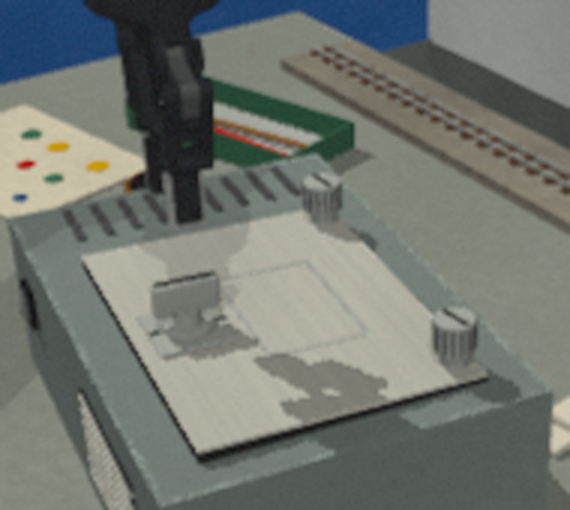

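The wing's slot is in line with the index mark (wrist view: slot (318,270), mark (317,220)). The side view shows the wing lying along the unit's x. Next I'll shut the fingers and move over panel_mid.

Call:
send_rows:
  dp:
    - [0, 0.1, 2]
    - [0, 0.3, 4]
    - [0, 0.4, 5.5]
    - [0, 0.45, 6.4]
    - [0, 0.45, 6.4]
    - [1.5, 0.45, 6.4]
    - [3, 0.45, 6.4]
    - [5, 0.45, 6.4]
    - [6.5, 0.45, 6.4]
    - [7.2, 0.45, 6.4]
    - [7.7, 0.45, 6.4]
    - [7.7, 0.45, 6.4]
  angular:
    - [0, 0, 0]
    - [0, 0, 0]
    - [-4, 0, 0]
    - [-4, 0, 0]
    - [-4, 0, 0]
    - [-4, 0, 0]
    - [-4, 0, 0]
    - [-4, 0, 0]
    - [-4, 0, 0]
    - [-4, 0, 0]
    - [-4, 0, 0]
    - [-4, 0, 0]
  claw: [1, 1, 1, 1, 1, 1, 1, 1, 1, 1, 1, 1]

```text
time_s: 25.08
tool_pos: [0.5499, 0.1178, 0.116]
tool_rot: [0.14, 1.563, -0.145]
ft_force: [-0.8, -0.0, -0.7]
finger_gap: -0.0001
```

```bash
python3 - <<'E'
from h import *
import cv2
go([.5505,.1184,.107],-10)
a=capture("side")[:,:,::-1];cv2.imwrite("pics/s18.png",cv2.resize(a[130:300,180:370],None,fx=3,fy=3,interpolation=cv2.INTER_CUBIC))
E
```

```text
t 25.075 pos [0.5499 0.1178 0.116 ] yaw -10.4 F [-0.8 -0.  -0.7] T [-0.03 -0.04  0.04] gap -0.0001 q [-0.18  0.73 -0.2   1.84  0.24  0.59  0.86]
dp cm [0.9  0.07 0.05] ang [-0.4  0.2  0.2]
```

View pics/s18.png

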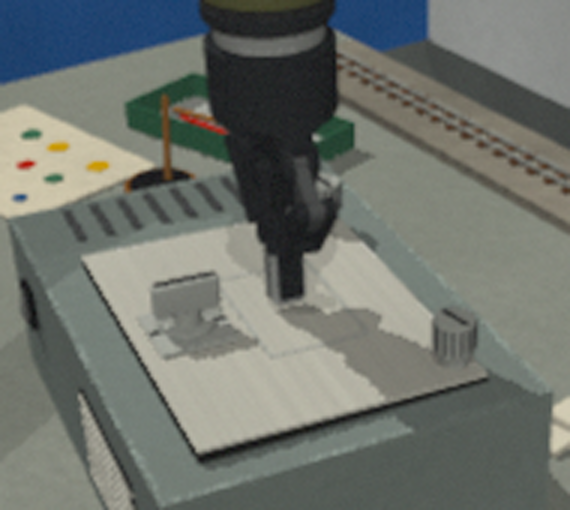

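The tips hang just above the bare middle at crop (285,297), inside the marked rectangle. I'll lower them slowly.

Call:
send_rows:
  dp:
    - [0.2, 0, 0]
    - [0.4, 0, 0]
    - [0.6, 0, 0]
    - [0.7, 0, 0]
    - [0.8, 0, 0]
    - [0.8, 0, 0]
  angular:
    - [0, 0, 0]
    - [0, 0, 0]
    - [0, 0, 0]
    - [0, 0, 0]
    - [0, 0, 0]
    - [0, 0, 0]
  claw: [1, 1, 1, 1, 1, 1]

```text
time_s: 25.88
tool_pos: [0.5501, 0.1178, 0.1086]
tool_rot: [0.14, 1.563, -0.145]
ft_force: [-1.3, -0.1, 4.7]
finger_gap: 0.0004
```

```bash
python3 - <<'E'
from h import *
go([.5505,.1184,.107],-10)
E
```

```text
t 25.875 pos [0.5501 0.1178 0.1086] yaw -10.4 F [-1.3 -0.1  4.7] T [-0.07  0.3   0.04] gap 0.0004 q [-0.18  0.74 -0.19  1.85  0.25  0.58  0.86]
dp cm [0.16 0.06 0.03] ang [-0.4  0.2  0.2]
```

Contact, with 4.7 N. I'll press in small steps.

Call:
send_rows:
  dp:
    - [0.1, 0, 0]
    - [0.15, 0, 0]
    - [0.2, 0, 0]
    - [0.2, 0, 0]
  angular:
    - [0, 0, 0]
    - [0, 0, 0]
    - [0, 0, 0]
    - [0, 0, 0]
  claw: [1, 1, 1, 1]

```text
time_s: 26.38
tool_pos: [0.5501, 0.1178, 0.108]
tool_rot: [0.14, 1.562, -0.145]
ft_force: [-3.9, -1.7, 13.6]
finger_gap: 0.0002
```

```bash
python3 - <<'E'
from h import *
go([.5505,.1184,.107],-10)
E
```

```text
t 26.375 pos [0.5501 0.1178 0.108 ] yaw -10.4 F [-3.9 -1.7 13.6] T [-0.17  0.78  0.  ] gap 0.0002 q [-0.18  0.74 -0.19  1.85  0.25  0.57  0.86]
dp cm [0.1  0.06 0.03] ang [-0.4  0.2  0.2]
```

Call:
send_rows:
  dp:
    - [0.15, 0, 0]
    - [0.2, 0, 0]
    - [0.2, 0, 0]
    - [0.2, 0, 0]
  angular:
    - [0, 0, 0]
    - [0, 0, 0]
    - [0, 0, 0]
    - [0, 0, 0]
  claw: [1, 1, 1, 1]

```text
time_s: 26.88
tool_pos: [0.5501, 0.1178, 0.1078]
tool_rot: [0.14, 1.561, -0.145]
ft_force: [-4.8, -1.4, 17.5]
finger_gap: -0.0001
```

```bash
python3 - <<'E'
from h import *
import cv2
go([.5505,.1184,.107],-10)
a=capture("side")[:,:,::-1];cv2.imwrite("pics/s19.png",cv2.resize(a[130:300,180:370],None,fx=4,fy=3.5,interpolation=cv2.INTER_CUBIC))
w=capture("wrist")[:,:,::-1];cv2.imwrite("pics/w19.png",w)
E
```

```text
t 26.875 pos [0.5501 0.1178 0.1078] yaw -10.4 F [-4.8 -1.4 17.5] T [-0.25  1.    0.02] gap -0.0001 q [-0.18  0.74 -0.19  1.85  0.25  0.57  0.86]
dp cm [0.08 0.06 0.03] ang [-0.4  0.3  0.2]
```

View pics/s19.png

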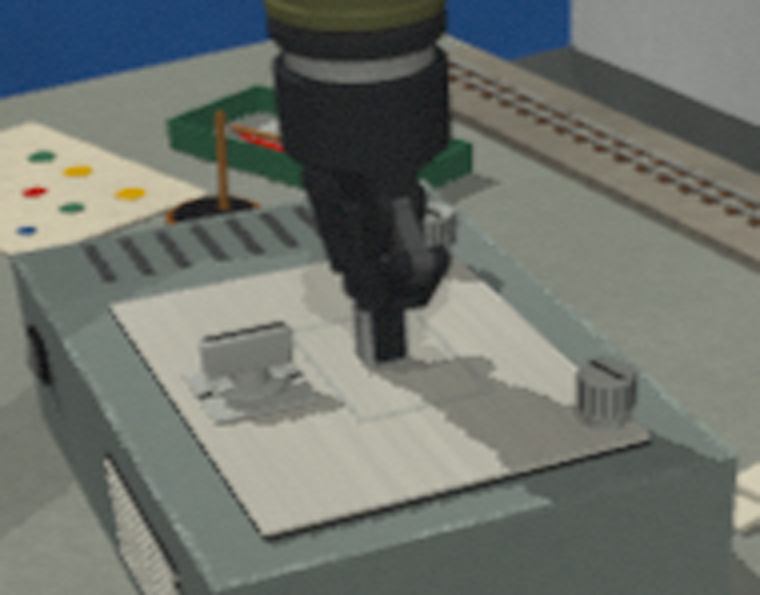

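View pics/w19.png

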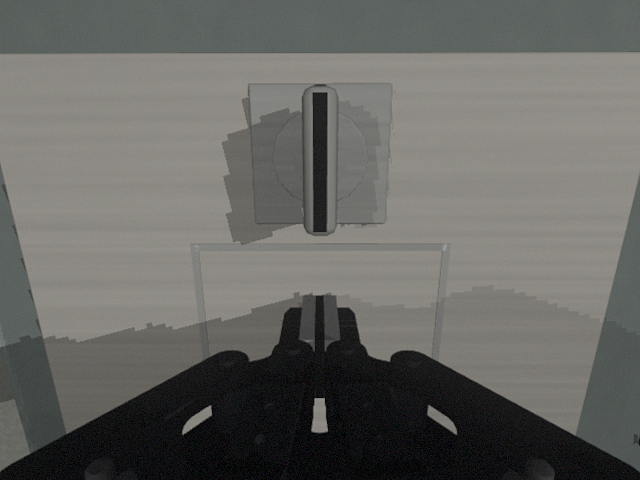

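Going from 13.6 to 17.5 N moved the panel only 0.2 mm, so it is on its hard stop. The slot at (320,160) is square to the plate, and the gap at the free edge has closed.

```bash
python3 - <<'E'
from bench import *
s=get_state();print(s["time_s"],s["ft_force"]);print(hand_in())
E
```

```text
26.975 [-4.32139711 -1.17838235 17.64579215]
the job is handed in; nothing more can be done
None
```

I turned both bolts clockwise to their stops and turned the fastener, pushed down, until its slot lined up with the marks. I then pressed the bare middle of the panel with shut fingers and handed in at 27.0 s while still holding it. `hand_in` gave no verdict, and I could only judge the joint positions from camera views and forces.

**Last checks**
- **Bolts:** the right bolt held against a further 20° turn at about 1.2 N m. The left bolt slipped in the pads at about 0.26 N m and got no extra turn. In the top view both head slots then lay parallel, which fits both being on their stops.
- **Fastener:** it met its end stop at about 1.2 N m, and the slot looked in line with the marks in the wrist view.
- **Panel:** I ended pressing with about 17.6 N. Going from 13.6 to 17.5 N moved it only 0.2 mm, so it was on its hard stop.
- **Other things on the bench:** my route never came near the jar, old filter or tube, and nothing in the pictures looked moved. I did not measure their positions at the end.

**What disagreed with the text**
- **Fingertips:** they sat about 30 mm short of the reported TCP, so my first grasp at the left bolt closed on nothing above it. I measured the offset in two views and corrected for it.
- **Wing grip:** my first grip on the fastener closed at 14.4 mm, probably on the boss below the wing. I raised it 7 mm and gripped the wing itself.

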